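# Load the lab bottle caddy, tall at the back first

## Robot

A 7-joint arm with a two-finger parallel gripper is mounted at the origin on the work surface. World frame = base frame: x ahead of the robot, y to its left, z up, the work surface at z = 0. Lengths are in m, angles in degrees, forces in N, time in s.
With the tool pointing down it reaches from about 0.425 to 0.875 m from the base axis. Payload 4.7 kg.
Tool frame: the origin (TCP) lies on the centre line of the jaws, within the pads' length; the fingertips stand env.nose_length ahead of it and the grasp point (between the pads) lies 8 mm behind it (env.nose_length is the distance from the TCP to the fingertips, in m); y points along the fingers, z is the direction in which the jaws open and shut, and the axes are right-handed (so a half turn about y gives the same grasp; the last joint's range is limited). The gripper opens to 87 mm and grips with 3 to 60 N. Pads are 19 mm wide; open, the fingers measure 117 mm over their backs; the gripper's body (75 mm by 190 mm) begins 51 mm behind the grasp point.
Start: joints at [71.052, 18.392, -4.016, 83.108, 1.295, 78.541, -3.26], TCP at [0.22, -0.612, 0.234] pointing down, gripper open.
Joint ranges: [-163.93, 163.93], [-17.29, 119.83], [-79.2, 71.16], [3.27, 140.29], [-89.18, 269.18], [5.43, 117.66], [-154.24, 154.24]. Speed limits (degrees/s): [147.25, 147.25, 180, 180, 180, 180, 180].

## Interface

Orientations are given as [roll, pitch, yaw] about the fixed x, y, z axes, in that order (R = Rz(yaw) Ry(pitch) Rx(roll)).
In Python, from cell import env, read_camera, camera_info, job, models gives the robot as it stands.
- The arm moves only by the tool move_arm, never from a script. Its argument "moves" is a list of rows, each a list of 6 numbers: the shift along the tool's x, y, z in mm, then the turn, a rotation vector about the tool's x, y, z in degrees. In form: [[x, y, z, ax, ay, az], ...]. A call has 1 to 20 rows; each row is the pose to reach, as a shift and turn from the pose commanded when the call began, along the tool's axes at that moment; what a row does not reach only later rows make up. A row lasts 1/12 s, in which the tool goes at most 41.7 mm and 7.16 degrees, less where a joint would pass 70% of its speed; a pose out of reach is approached as far as the arm can. A call with a gripper value outside its range is refused whole. "claw" is the finger opening in mm, from 0 to 87, set as the call begins (left out, the last holds). The fingers move at their own pace and stop on an object; "newtons" is the grip in N (left out, the last holds). Time passes only in rows, so rows that repeat a pose let the fingers close. It gives the time, the measured TCP pose, the force and the opening at its end, in the units of the state.
- env.get_obs(): the state, without advancing time (a new reading comes with each control period).
- read_camera(name): name is "scene" or "top" or "wrist"; returns (picture, depth): 400x640x3 uint8, red, green, blue; 400x640 float32, m along the optical axis (not along the pixel's ray), 0 where there is no reading.
- camera_info(name): a dict with "fx", "fy", "cx", "cy" (pixels), "R" (3x3) and "t" (3): a world point X has camera coordinates R X + t. Camera axes: x right, y down, z forward; pixel columns grow to the right and rows downward; lengths in m; the calibration is good to about 2 mm. A picture is of the moment at which its call begins: read the wrist's pose just before it. camera_info takes no time and is no camera call; for the wrist camera it gives the pose at the moment of the call.
- job.sign_off(): hands the job in, once; it reports no verdict.
Trained networks look in the newest picture that a camera, given by its name, has taken for a name from the list of things; names that differ only in an ending like _2 or _b are one class to them, and where a whole thing is asked for, a point or a joint stands for the part that bears it (a point fixed in the world has none). Each returns a list of dicts, best first, with "score" (0 to 1); they miss things now and then, are a little off and sometimes report something else, mostly with a low value. They report only what shows in the picture. A call takes as long as a camera call. They do not tell look-alikes from the thing itself.
- models.spot_in(target, camera): "point" ([x, y, z] in m, in world coordinates, good to about 4 mm: the middle of the surface that is visible of it).
- models.cut_out(target, camera): "mask" (400x640 bool, what is visible of it).
The state is a dict: "time_s": time; "qpos": joint angles; "joint_velocities": joint speeds; "effort": joint torques, N m; "tool_pos": TCP position; "tool_rot": TCP orientation; "force": force on the tool from outside, world axes, zero at the start; "wrist_torque": the same for the moment, N m; "grip_width": finger opening in m.
Only numpy, scipy, OpenCV 4.12 (cv2) and the standard library are available. Lean on these libraries where they do the work, as an engineer would, in place of code of your own. Each camera call takes 0.05 s, during which the arm holds its last target.

## Task

Load the bottle caddy: the two tall bottles go upright into the deep wells at its back (one in each, either way round), and only after that the short red-lidded jar goes upright into the shallow tray at its front, so that the hand never works across a loaded short item. The white bottle lies in the sloped cradle: first stand it upright on the open blue mat, clear of the cradle and the caddy, and let go of it so that it stands by itself, then take it again and load it. Lower things into the caddy, do not drop them, and leave the meter, the green cup and the spool where they are.

Things in the scene. Friction and masses are not known exactly. Their poses are not given: they have to be found in the camera images.
- caddy: Fixed caddy, x -100 to +94 mm, 168 mm wide; origin at bench level under its middle, +x to its back (away from the robot), +y to its left. Floor 5 mm thick. Back: two wells 68 x 68 mm inside, white walls 80 mm high. Front: one shallow grey tray, inside x -95 to +16 mm, y -79 to +79 mm, outer walls 25 mm high.
- well_left (a point): Centre of the left back well's floor (caddy x +55 mm, y +45 mm, 5 mm above the bench); axes as the caddy's.
- well_right (a point): Centre of the right back well's floor (caddy x +55 mm, y -45 mm, 5 mm above the bench); axes as the caddy's.
- front_tray (a point): Good spot for the jar on the front tray's floor (caddy x -50 mm, y 0, 5 mm above the bench); axes as the caddy's.
- cradle: Fixed cradle: aluminium V trough 112 mm long with a stop at its low end, on a dark foot 150 x 90 mm. Origin on the bench; +x is level, from the low to the high end (away from the robot), rising 20 degrees. The trough ends 20 mm beyond the origin, 85 mm high; the white bottle lies in it, base on the stop; neck and cap stick out freely past the high end, cap about 110 mm above the bench.
- bottle_a_center (a point): White bottle, blue cap; lies in the cradle, cap up the slope, 20 degrees above level. 185 mm tall, 0.1-0.22 kg: body 54 mm wide up to 125 mm, neck 26 mm wide from 142 mm, round cap 33 mm wide from 152 to 185 mm. Point: on the axis half-way up (92.5 mm above the base); z axis from base to cap. Set on its base leaning up to 12 degrees, it rocks upright when let go.
- bottle_b_center (a point): Amber bottle with a white cap, upright on the mat. 185 mm tall, 0.1-0.22 kg: body 54 mm wide up to 125 mm, neck 26 mm wide from 142 mm, round cap 33 mm wide from 152 to 185 mm. Point: on the axis half-way up (92.5 mm above the base); z axis from base to cap.
- jar_center (a point): Short clear jar with a red lid, upright on the mat: 60 mm tall, body 54 mm wide, lid 56 mm wide from 45 to 60 mm; about 0.12 kg. Point: on its axis half-way up (30 mm). Jar and amber bottle swap places between starts: one stands beyond the middle of the mat, the other at the right.
- meter: Bystander: grey hand meter lying flat, 150 x 78 x 32 mm, origin at the middle of its underside.
- parts_cup: Bystander: open green cup, 66 mm wide, 50 mm tall, origin at the middle of its underside.
- spool: Bystander: black spool standing on end, 60 mm wide, 44 mm tall, origin at the middle of its underside. The mat is at bench level (z = 0); the area around x 0.42 to 0.52 m, y -0.08 to -0.02 m is always open mat at the start.
There are look-alikes about, which are no part of the job. What is shaped like the part that bears bottle_b_center but turquoise is not meant.

How it is judged (in metres and radians):
On the way, in this order (a step that is already met when the one before it is completed fails the run):
1. the white bottle stands upright on the open mat, clear of cradle and caddy, let go and still (angle between bottle_a_center's own z axis and vertical below 0.08 rad and height (world z) of bottle_a_center between 0.088 and 0.0965 m and horizontal distance between bottle_a_center and caddy above 0.13 m and horizontal distance between bottle_a_center and cradle above 0.06 m and contact force between the fingers and bottle_a below 0.2 N and linear speed of bottle_a below 0.03 m/s), for 0.2 s.
2. both tall bottles stand in the back wells, let go (x of bottle_a_center in the frame of caddy between 0.025 and 0.085 m and y of bottle_a_center in the frame of caddy between -0.076 and 0.076 m and height (world z) of bottle_a_center between 0.09 and 0.104 m and angle between each of bottle_a_center, bottle_b_center's own z axis and vertical below 0.14 rad and contact force between the fingers and bottle_a below 0.2 N and linear speed of each of bottle_a, bottle_b below 0.03 m/s and x of bottle_b_center in the frame of caddy between 0.025 and 0.085 m and y of bottle_b_center in the frame of caddy between -0.076 and 0.076 m and height (world z) of bottle_b_center between 0.09 and 0.104 m and contact force between the fingers and bottle_b below 0.2 N), for 0.2 s.
3. the short jar stands in the front tray, let go (x of jar_center in the frame of caddy between -0.09 and 0.005 m and y of jar_center in the frame of caddy between -0.072 and 0.072 m and height (world z) of jar_center between 0.029 and 0.041 m and angle between jar_center's own z axis and vertical below 0.14 rad and contact force between the fingers and jar below 0.2 N and linear speed of jar below 0.03 m/s), for 0.2 s.
At the end, for the whole second after the job is handed in: Both tall bottles stand in the back wells, one in each, on the floor (within 6 mm), within 8 degrees of upright; the jar stands on the floor of the front tray, within 8 degrees of upright; all let go and at rest (all of step 2 and all of step 3); the robot touches nothing.
It fails at once if a bottle or the jar is dropped into the caddy (falling faster than 0.6 m/s, out of the fingers, while down in it) ((horizontal distance between bottle_a_center and caddy below 0.12 m and height (world z) of bottle_a_center below 0.16 m and linear speed of bottle_a above 0.6 m/s and contact force between the fingers and bottle_a below 0.2 N) or (horizontal distance between bottle_b_center and caddy below 0.12 m and height (world z) of bottle_b_center below 0.16 m and linear speed of bottle_b above 0.6 m/s and contact force between the fingers and bottle_b below 0.2 N) or (horizontal distance between jar_center and caddy below 0.12 m and height (world z) of jar_center below 0.075 m and linear speed of jar above 0.6 m/s and contact force between the fingers and jar below 0.2 N)).
It fails at once if the meter is moved by more than 30 mm (distance of meter from where it was at the start of the episode above 0.03 m).
It fails at once if the parts cup is moved by more than 30 mm (distance of parts_cup from where it was at the start of the episode above 0.03 m).
It fails at once if the spool is moved by more than 30 mm (distance of spool from where it was at the start of the episode above 0.03 m).
It also fails if it takes over 72 s, if anything falls off the work surface, if the arm or the gripper's body presses on something with over 40 N, if the wrist force passes 120 N, or if a joint passes its speed limit or range.

## Working session

There is one attempt and no reset: what is moved stays moved. The work goes in short steps, Python scripts to look and compute and a tool call to move; the robot and the scene stay as the last step left them, time stands still between calls to the robot, and variables do not carry over. Pictures are saved under pics/ and viewed, and the job is handed in when it is done.

Besides the shell and the picture viewer there is one more tool, called after "Emit:" as name([rows], argument=value, ...), one row to a line, values as JSON. move_arm: Moves the arm, as the interface text tells. Its arguments: {"type":"object","properties":{"moves":{"type":"array","items":{"type":"array","items":{"type":"number"}}},"claw":{"type":"number"},"newtons":{"type":"number"}},"required":["moves"]}

```bash
ls; mkdir -p pics
python3 - <<'E'
from cell import env, read_camera, camera_info, job, models
import cv2
o=env.get_obs(); print(o['time_s'],o['tool_pos'],o['tool_rot'],o['grip_width'],env.nose_length)
for n in ["scene","top"]:
    p,d=read_camera(n); cv2.imwrite(f"pics/{n}0.png",p[:,:,::-1])
    import numpy as np
    np.save(f"pics/{n}0_d.npy",d)
    i=camera_info(n); print(n,i)
for n in ["caddy","cradle","bottle_a_center","bottle_b_center","jar_center","meter","parts_cup","spool"]:
    for r in models.spot_in(n,"top")[:4]: print(n,np.round(r["point"],3),round(r["score"],2))
print(env.get_obs()['time_s'])
E
```

```text
pics
0.0 [ 0.21948838 -0.61125748  0.2324593 ] [-9.01094817e+01 -7.11965030e-03 -1.60242401e+02] 0.08716711246604408 0.011
scene {'fx': 377.6078048488075, 'fy': 377.6078048488075, 'cx': 314.6405563820101, 'cy': 201.94925512058236, 'R': array([[-6.11732284e-01,  7.91064584e-01, -6.61324417e-04],
       [ 6.37300338e-01,  4.92330386e-01, -5.92839835e-01],
       [-4.68649007e-01, -3.63080729e-01, -8.05320118e-01]]), 't': array([ 0.33571048, -0.33514187,  1.33056212])}
top {'fx': 452.5217356733783, 'fy': 452.5217356733783, 'cx': 325.2964901032011, 'cy': 199.67970666559825, 'R': array([[-0.02425955, -0.99941895,  0.02394252],
       [-0.98946291,  0.02058454, -0.14331583],
       [ 0.14273972, -0.02716701, -0.98938735]]), 't': array([-0.00158366,  0.5820293 ,  1.29884145])}
caddy [ 0.566  0.248 -0.001] 0.76
cradle [ 0.486 -0.191  0.009] 0.84
cradle [ 0.457 -0.414  0.056] 0.58
bottle_a_center [ 0.511 -0.219  0.102] 0.71
bottle_b_center [0.738 0.084 0.134] 0.94
bottle_b_center [0.823 0.021 0.129] 0.94
bottle_b_center [ 0.609 -0.026  0.13 ] 0.72
jar_center [ 0.456 -0.411  0.059] 0.91
meter [ 0.774 -0.114  0.033] 0.79
parts_cup [ 0.713 -0.323  0.024] 0.56
parts_cup [ 0.51  -0.221  0.105] 0.37
spool [0.336 0.427 0.043] 0.69
0.5
```

View pics/top0.png

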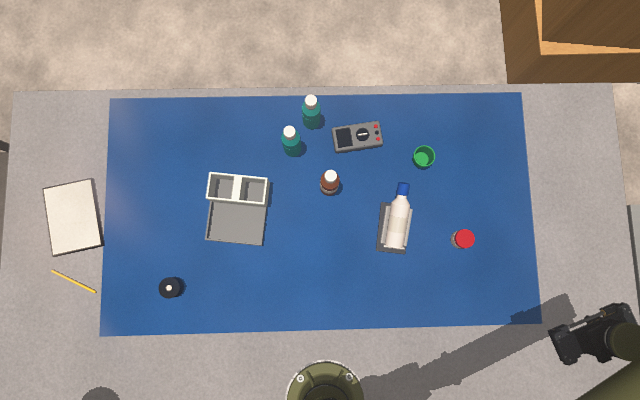

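View pics/scene0.png

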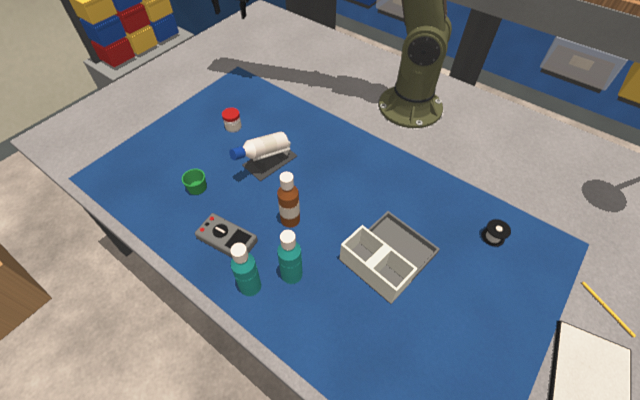

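The top view shows the amber bottle at (330,180), turquoise look-alikes at (291,138) and (311,108), the white bottle in the cradle at (397,220) and the jar at (464,239). The caddy is at (237,210), its wells at the far side. Next I measure from depth.

```bash
cat > h.py <<'E'
import numpy as np, cv2
def cloud(d,i):
    v,u=np.mgrid[0:d.shape[0],0:d.shape[1]]
    c=np.stack([(u-i['cx'])/i['fx']*d,(v-i['cy'])/i['fy']*d,d],-1)
    w=(c-i['t'])@i['R']; w[d<=0]=np.nan
    return w
E
python3 - <<'E'
from h import *
from cell import camera_info,read_camera
for n in ["top","scene"]:
    d=np.load(f"pics/{n}0_d.npy"); w=cloud(d,camera_info(n)); im=cv2.imread(f"pics/{n}0.png")[:,:,::-1].astype(int)
    x,y,z=w[...,0],w[...,1],w[...,2]
    print(n,'mat z',np.nanmedian(z[(abs(x-.47)<.04)&(abs(y+.05)<.03)]))
    def near(cx,cy,r,lo,hi): return (np.hypot(x-cx,y-cy)<r)&(z>lo)&(z<hi)
    for nm,c,lo,hi,r in [("amber",(.612,-.026),.175,.2,.05),("jar",(.456,-.411),.053,.075,.05),("teal1",(.74,.084),.175,.2,.04),("teal2",(.823,.021),.175,.2,.04),("meter",(.774,-.114),.02,.05,.12),("cup",(.713,-.323),.04,.07,.06),("spool",(.336,.427),.03,.06,.06)]:
        m=near(*c,r,lo,hi); P=w[m]
        if len(P): print(nm,len(P),np.round((P.max(0)+P.min(0))/2,4),np.round(P.max(0)-P.min(0),3),round(np.median(P[:,2]),4))
    # caddy
    m=near(.59,.2,.16,.07,.095); P=w[m][:,:2].astype(np.float32)
    print('caddy wall',len(P),cv2.minAreaRect(P))
    m=near(.59,.2,.16,.015,.095); P=w[m][:,:2].astype(np.float32)
    print('caddy all',len(P),cv2.minAreaRect(P))
    # white bottle
    m=near(.52,-.2,.16,.06,.14); 
    sat=im.max(2)-im.min(2)
    m2=m&(im.min(2)>120)&(im[...,0]>=im[...,2]-5); P=w[m2]; 
    c=P.mean(0); U,S,V=np.linalg.svd(P-c); print('white',len(P),c,V[0],S[:3])
    mb=m&(im[...,2]>im[...,0]+60); Q=w[mb]; print('blue cap',len(Q),Q.mean(0),Q.min(0),Q.max(0))
    mm=near(.50,-.2,.13,.008,.04); P=w[mm][:,:2].astype(np.float32)
    print('foot',len(P),cv2.minAreaRect(P))
E
```

```text
top mat z 0.00047275477811497006
amber 119 [ 0.6262 -0.0263  0.1848] [0.03  0.03  0.014] 0.1847
jar 297 [ 0.4583 -0.4175  0.0603] [0.053 0.056 0.014] 0.0592
teal1 119 [0.7518 0.0814 0.1831] [0.034 0.03  0.015] 0.1845
teal2 122 [0.8374 0.0229 0.183 ] [0.033 0.03  0.015] 0.185
meter 1222 [ 0.7808 -0.1187  0.0337] [0.099 0.156 0.026] 0.0323
cup 114 [ 0.7101 -0.3144  0.0485] [0.065 0.062 0.016] 0.0491
spool 356 [0.3391 0.4387 0.043 ] [0.056 0.059 0.015] 0.0436
caddy wall 555 ((0.6177891492843628, 0.24090903997421265), (0.1690007746219635, 0.07976565510034561), 82.976806640625)
caddy all 1267 ((0.5605756044387817, 0.24852633476257324), (0.1696745604276657, 0.1953149437904358), 82.82146453857422)
white 1089 [ 0.50748514 -0.21584364  0.0921659 ] [-0.94429639  0.12998243 -0.30233904] [1.30467998 0.61048987 0.36510925]
blue cap 146 [ 0.59887791 -0.23088364  0.12113414] [ 0.57960724 -0.24973386  0.10145117] [ 0.61956912 -0.2153051   0.13234724]
foot 96 ((0.4971182346343994, -0.2216823250055313), (0.21868285536766052, 0.2022191286087036), 20.186172485351562)
scene mat z 0.0032333290289104522
am
[... 332 characters left out ...]
.0476] [0.064 0.067 0.015] 0.049
spool 374 [0.3364 0.4371 0.0459] [0.06  0.059 0.009] 0.0457
caddy wall 988 ((0.6143977046012878, 0.23902788758277893), (0.16904740035533905, 0.08058229088783264), 82.93168640136719)
caddy all 2783 ((0.5568785071372986, 0.24633550643920898), (0.16918690502643585, 0.19705632328987122), 82.74037170410156)
white 744 [ 0.51314022 -0.20718118  0.09471579] [ 0.9420369  -0.17485146  0.28634496] [1.12856838 0.41195954 0.15023667]
blue cap 165 [ 0.60106958 -0.22972191  0.11914708] [ 0.57809924 -0.25396018  0.09819557] [ 0.6168832  -0.21709922  0.13284916]
foot 463 ((0.5036238431930542, -0.18003834784030914), (0.14256609976291656, 0.17600886523723602), 66.9655532836914)
```

```bash
cat >> h.py <<'E'
from scipy.spatial.transform import Rotation as Rn
def mv(pos,rpy):
    from cell import env
    o=env.get_obs(); R=Rn.from_euler('xyz',o['tool_rot'],degrees=True); T=Rn.from_euler('xyz',rpy,degrees=True)
    s=R.inv().apply(np.array(pos)-o['tool_pos'])*1000; a=(R.inv()*T).as_rotvec(degrees=True)
    print('t',round(o['time_s'],2),'pos',np.round(o['tool_pos'],4),'rot',np.round(o['tool_rot'],2),'grip',round(o['grip_width'],4),'F',np.round(o['force'],2))
    print('shift',np.round(s,1),'turn',np.round(a,2),'rows>=',np.linalg.norm(s)/41.7,np.linalg.norm(a)/7.16)
E
python3 - <<'E'
from h import *
from cell import camera_info
from scipy.optimize import least_squares
mv([.626,-.027,.28],[-90,0,-97])
for sets in (["top"],["scene"],["top","scene"]):
    A=[]
    for n in sets:
        d=np.load(f"pics/{n}0_d.npy"); w=cloud(d,camera_info(n)); im=cv2.imread(f"pics/{n}0.png")[:,:,::-1].astype(int)
        x,y,z=w[...,0],w[...,1],w[...,2]
        m=(np.hypot(x-.53,y+.21)<.15)&(z>.06)&(z<.14)
        wh=m&(im.min(2)>120)&(im[...,0]>=im[...,2]-5); bl=m&(im[...,2]>im[...,0]+60)
        A.append(w[wh|bl])
    P=np.concatenate(A)
    def prof(s): return np.interp(s,[-1,0,.125,.142,.152,.1521,.185],[.027,.027,.027,.013,.013,.0165,.0165])
    def res(p):
        c,s=np.cos(p[3]),np.sin(p[3]); t=np.radians(20)
        b=np.array([np.cos(t)*c,np.cos(t)*s,np.sin(t)])
        q=P-p[:3]; a=q@b; r=np.linalg.norm(q-np.outer(a,b),axis=1)
        # distance incl. end cap
        return np.where(a>.185,np.hypot(a-.185,np.maximum(r-.0165,0)),r-prof(a))
    r=least_squares(res,[.43,-.2,.05,-.15],loss='soft_l1',f_scale=.002)
    p=r.x; t=np.radians(20); b=np.array([np.cos(t)*np.cos(p[3]),np.cos(t)*np.sin(p[3]),np.sin(t)])
    print(sets,len(P),'base',p[:3].round(4),'yaw',np.degrees(p[3]).round(2),'cap mid',(p[:3]+b*.1685).round(4),'rms',np.sqrt(np.mean(res(p)**2)))
E
```

```text
t 0.5 pos [ 0.2197 -0.6118  0.2336] rot [ -90.     -0.   -160.24] grip 0.0872 F [-1.41 -0.29 -0.71]
shift [-580.1  -46.5 -413. ] turn [-0.000e+00 -6.324e+01  1.000e-02] rows>= 17.112309984070567 8.832726553976613
['top'] 1235 base [ 0.444  -0.21    0.0515] yaw -8.38 cap mid [ 0.6007 -0.2331  0.1091] rms 0.003280518016006767
['scene'] 909 base [ 0.4401 -0.2111  0.0536] yaw -8.95 cap mid [ 0.5965 -0.2357  0.1112] rms 0.0028818685063309005
['top', 'scene'] 2144 base [ 0.4434 -0.2099  0.0523] yaw -8.95 cap mid [ 0.5998 -0.2345  0.1099] rms 0.0034143087306011473
```

Emit:
move_arm([
  [-200, -47, -142, 0, -21, 0],
  [-580, -47, -413, 0, -63.2, 0],
  [-580, -47, -413, 0, -63.2, 0],
  [-580, -47, -413, 0, -63.2, 0],
  [-580, -47, -413, 0, -63.2, 0],
  [-580, -47, -413, 0, -63.2, 0],
  [-580, -47, -413, 0, -63.2, 0],
  [-580, -47, -413, 0, -63.2, 0],
  [-580, -47, -413, 0, -63.2, 0],
  [-580, -47, -413, 0, -63.2, 0],
  [-580, -47, -413, 0, -63.2, 0],
  [-580, -47, -413, 0, -63.2, 0],
  [-580, -47, -413, 0, -63.2, 0],
  [-580, -47, -413, 0, -63.2, 0],
  [-580, -47, -413, 0, -63.2, 0],
  [-580, -47, -413, 0, -63.2, 0],
  [-580, -47, -413, 0, -63.2, 0],
  [-580, -47, -413, 0, -63.2, 0],
  [-580, -47, -413, 0, -63.2, 0],
  [-580, -47, -413, 0, -63.2, 0],
], claw=70, newtons=30)

```text
time_s: 2.17
tool_pos: [0.6258, -0.0272, 0.2802]
tool_rot: [-90.0, -0.0, -97.0]
force: [0.1, -0.8, 0.2]
grip_width: 0.0702
```

Emit:
move_arm([
  [0, 35, 0, 0, 0, 0],
  [0, 70, 0, 0, 0, 0],
  [0, 100, 0, 0, 0, 0],
  [0, 118, 0, 0, 0, 0],
  [0, 118, 0, 0, 0, 0],
])

```text
time_s: 2.58
tool_pos: [0.6221, -0.0306, 0.1576]
tool_rot: [-90.5, -0.1, -97.3]
force: [-0.5, -0.6, -0.2]
grip_width: 0.07
```

Emit:
move_arm([
  [0, 0, 0, 0, 0, 0],
  [0, 0, 0, 0, 0, 0],
  [0, 0, 0, 0, 0, 0],
  [0, 0, 0, 0, 0, 0],
  [0, 0, 0, 0, 0, 0],
  [0, 0, 0, 0, 0, 0],
], claw=20)

```text
time_s: 3.08
tool_pos: [0.6264, -0.027, 0.1634]
tool_rot: [-89.9, -0.0, -97.0]
force: [0.5, 0.4, -0.3]
grip_width: 0.0379
```

Emit:
move_arm([
  [0, -10, 0, 0, 0, 0],
  [0, -40, 0, 0, 0, 0],
  [0, -75, 0, 0, 0, 0],
  [0, -105, 0, 0, 0, 0],
  [0, -115, 0, 0, 0, 0],
  [0, -115, 0, 0, 0, 0],
])

```text
time_s: 3.58
tool_pos: [0.6276, -0.0265, 0.2815]
tool_rot: [-89.6, 0.0, -97.0]
force: [0.2, 0.2, -1.8]
grip_width: 0.0322
```

Run:
```python
from h import *
from cell import *
mv([.6216,.2847,.278],[-90,0,-97])
for n in ["wrist","scene"]:
    p,d=read_camera(n); cv2.imwrite(f"pics/{n}1.png",p[:,:,::-1])
```

```text
t 3.58 pos [ 0.6276 -0.0265  0.2815] rot [-8.963e+01  1.000e-02 -9.703e+01] grip 0.0322 F [ 0.19  0.15 -1.79]
shift [-308.2    3.3  -44.1] turn [-0.37 -0.03 -0.01] rows>= 7.465376838231632 0.05196636113833951
```

View pics/scene1.png

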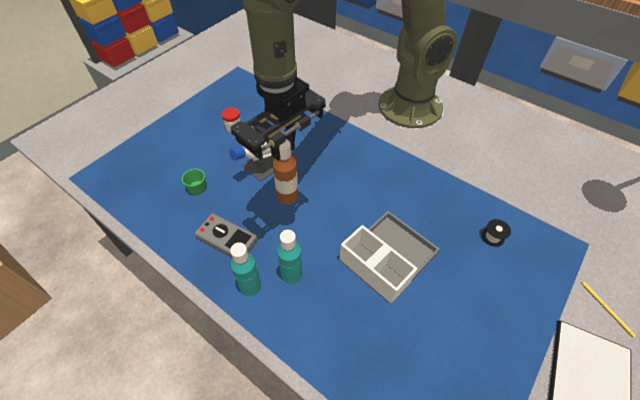

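View pics/wrist1.png

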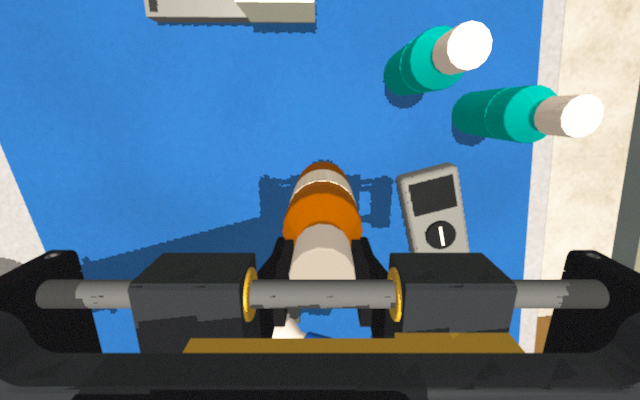

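Emit:
move_arm([
  [-25, 0, -3, 0, 0, 0],
  [-60, 0, -8, 0, 0, 0],
  [-100, 0, -14, 0, 0, 0],
  [-140, 0, -19, 0, 0, 0],
  [-180, 0, -25, 0, 0, 0],
  [-215, 0, -29, 0, 0, 0],
  [-250, 0, -34, 0, 0, 0],
  [-280, 0, -38, 0, 0, 0],
  [-300, 0, -41, 0, 0, 0],
  [-309, 0, -42, 0, 0, 0],
  [-309, 0, -42, 0, 0, 0],
  [-309, 0, -42, 0, 0, 0],
  [-309, 0, -42, 0, 0, 0],
  [-309, 0, -42, 0, 0, 0],
])

```text
time_s: 4.85
tool_pos: [0.6231, 0.282, 0.2771]
tool_rot: [-90.0, -0.1, -97.2]
force: [0.0, -0.6, -1.6]
grip_width: 0.0325
```

Run:
```python
from h import *
from cell import *
mv([.6216,.2847,.165],[-90,0,-97])
for n in ["top","scene"]:
    p,d=read_camera(n); cv2.imwrite(f"pics/{n}2.png",p[:,:,::-1])
    w=cloud(d,camera_info(n)); x,y,z=w[...,0],w[...,1],w[...,2]; im=p.astype(int)
    m=(np.hypot(x-.62,y-.285)<.07)&(z>.11)&(z<.26)&(im[...,0]>im[...,2]+50)&(im[...,0]>90)
    P=w[m]; print(n,len(P),P.min(0),P.max(0))
    # axis fit of lower body radius 27
    from scipy.optimize import least_squares
    P=P[P[:,2]<.235]
    f=lambda q:np.hypot(P[:,0]-q[0]-q[2]*(P[:,2]-.18),P[:,1]-q[1]-q[3]*(P[:,2]-.18))-.027
    if len(P)>20: print(least_squares(f,[.62,.285,0,0],loss='soft_l1',f_scale=.002).x)
cv2.imwrite("pics/s2z.png",cv2.resize(cv2.imread("pics/scene2.png")[100:330,230:500],None,fx=2.5,fy=2.5))
```

```text
t 4.85 pos [0.6231 0.282  0.2771] rot [-89.99  -0.1  -97.25] grip 0.0325 F [ 0.04 -0.56 -1.56]
shift [ -2.7 112.1  -1.9] turn [-0.01 -0.25  0.1 ] rows>= 2.6901650821758096 0.037557821599085606Traceback (most recent call last):
  File "<stdin>", line 8, in <module>
    return umr_minimum(a, axis, None, out, keepdims, initial, where)
ValueError: zero-size array to reduction operation minimum which has no identity
```

Run:
```python
from h import *
from cell import *
from scipy.optimize import least_squares
mv([.6216,.2847,.165],[-90,0,-97])
for n in ["scene"]:
    p,d=read_camera(n); cv2.imwrite(f"pics/{n}2.png",p[:,:,::-1])
    w=cloud(d,camera_info(n)); x,y,z=w[...,0],w[...,1],w[...,2]; im=p.astype(int)
    m=(np.hypot(x-.62,y-.285)<.07)&(z>.11)&(z<.235)&(im[...,0]>im[...,2]+30)
    P=w[m]; print(n,len(P))
    cv2.imwrite("pics/s2z.png",cv2.resize(cv2.imread("pics/scene2.png")[100:330,230:500],None,fx=2.5,fy=2.5))
    print(P.min(0),P.max(0))
    f=lambda q:np.hypot(P[:,0]-q[0]-q[2]*(P[:,2]-.18),P[:,1]-q[1]-q[3]*(P[:,2]-.18))-.027
    print(least_squares(f,[.62,.285,0,0],loss='soft_l1',f_scale=.002).x)
```

```text
t 4.9 pos [0.6231 0.2823 0.2774] rot [-8.997e+01 -7.000e-02 -9.723e+01] grip 0.0322 F [ 0.6  -0.17 -0.41]
shift [ -2.3 112.4  -1.8] turn [-0.03 -0.23  0.07] rows>= 2.6965935033808393 0.034291682234577764
scene 492
[0.61748935 0.25709117 0.11030922] [0.65202115 0.30812037 0.23494347]
[ 0.62283781  0.28088064 -0.00076708  0.00197017]
```

View pics/s2z.png

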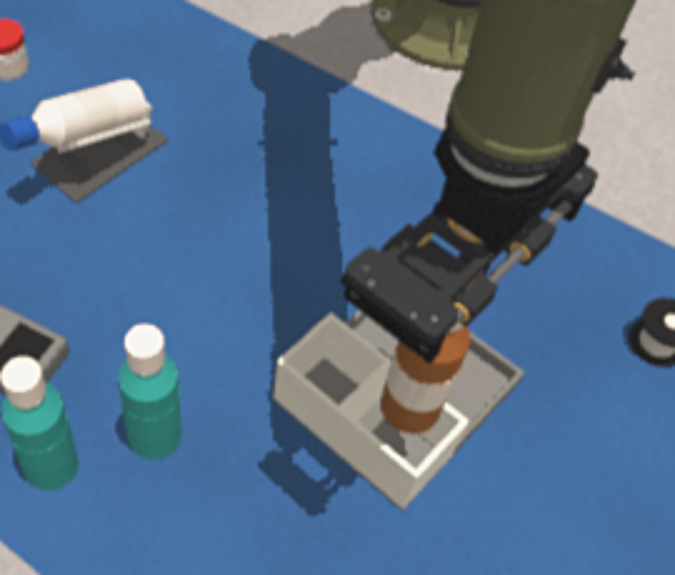

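Emit:
move_arm([
  [-2, 0, -1, 0, 0, 0],
  [-2, 10, -1, 0, 0, 0],
  [-2, 25, -1, 0, 0, 0],
  [-2, 40, -1, 0, 0, 0],
  [-2, 55, -1, 0, 0, 0],
  [-2, 70, -1, 0, 0, 0],
  [-2, 82, -1, 0, 0, 0],
  [-2, 92, -1, 0, 0, 0],
  [-2, 99, -1, 0, 0, 0],
  [-2, 103, -1, 0, 0, 0],
  [-2, 105, -1, 0, 0, 0],
  [-2, 105, -1, 0, 0, 0],
  [-2, 105, -1, 0, 0, 0],
])

```text
time_s: 6.03
tool_pos: [0.6218, 0.2876, 0.1736]
tool_rot: [-89.9, 0.1, -97.0]
force: [-1.6, 0.0, 1.5]
grip_width: 0.0324
```

Emit:
move_arm([
  [0, 1, 0, 0, 0, 0],
  [0, 2, 0, 0, 0, 0],
  [0, 3, 0, 0, 0, 0],
  [0, 4, 0, 0, 0, 0],
  [0, 4, 0, 0, 0, 0],
  [0, 4, 0, 0, 0, 0],
])

```text
time_s: 6.53
tool_pos: [0.6223, 0.2883, 0.1735]
tool_rot: [-89.8, 0.2, -97.0]
force: [-4.3, -0.9, 16.2]
grip_width: 0.0324
```

Run:
```python
from h import *
from cell import *
p,d=read_camera("scene"); cv2.imwrite("pics/s3z.png",cv2.resize(p[100:330,230:500,::-1],None,fx=2.5,fy=2.5))
```

```text
(no output)
```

View pics/s3z.png

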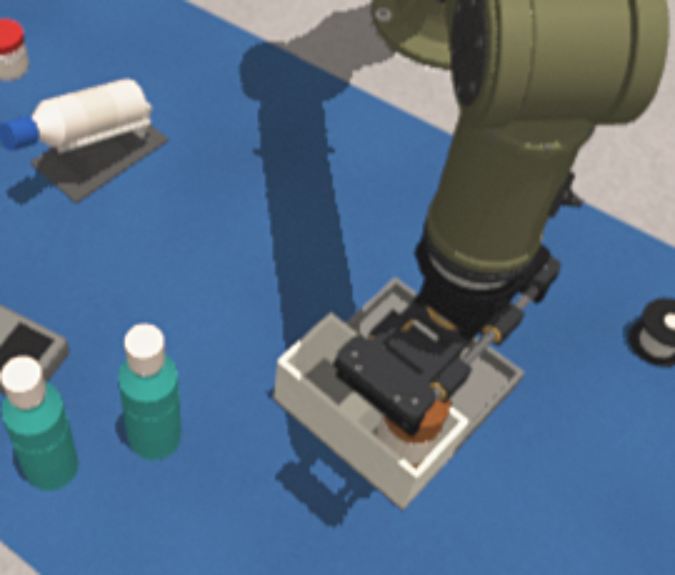

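Emit:
move_arm([
  [0, 1, 0, 0, 0, 0],
  [0, 0, 0, 0, 0, 0],
  [0, 0, 0, 0, 0, 0],
  [0, 0, 0, 0, 0, 0],
  [0, 0, 0, 0, 0, 0],
], claw=60)

```text
time_s: 7.0
tool_pos: [0.6213, 0.2867, 0.168]
tool_rot: [-90.0, -0.0, -97.1]
force: [0.4, 1.3, 0.0]
grip_width: 0.0561
```

Emit:
move_arm([
  [0, -15, 0, 0, 0, 0],
  [0, -45, 0, 0, 0, 0],
  [0, -80, 0, 0, 0, 0],
  [0, -110, 0, 0, 0, 0],
  [0, -110, 0, 0, 0, 0],
])

```text
time_s: 7.42
tool_pos: [0.6234, 0.2888, 0.2858]
tool_rot: [-89.5, 0.4, -97.1]
force: [-0.3, 0.6, 0.6]
grip_width: 0.0602
```

Run:
```python
from h import *
from cell import *
p,d=read_camera("scene"); cv2.imwrite("pics/s4z.png",cv2.resize(p[100:330,230:500,::-1],None,fx=2.5,fy=2.5))
print(env.get_obs()['qpos'])
mv([.45,-.05,.28],[-90,0,-97])
w=cloud(d,camera_info("scene")); x,y,z=w[...,0],w[...,1],w[...,2]
m=(np.hypot(x-.62,y-.285)<.05)&(z>.175)&(z<.2); P=w[m]
print(len(P),(P.min(0)+P.max(0))/2,np.median(P[:,2]))
b=np.array([np.cos(np.radians(-8.7)),np.sin(np.radians(-8.7))])
```

```text
[  1.49939084  26.88832196 -42.04780325  72.09503815  17.71614966
  87.0156732  -45.18497081]
t 7.47 pos [0.6227 0.2883 0.2826] rot [-89.68   0.23 -97.04] grip 0.0599 F [ 0.07  1.01 -0.29]
shift [ 356.9    0.4 -129.9] turn [-0.32 -0.04 -0.23] rows>= 9.108205751856444 0.05469445519977225
203 [0.62484952 0.28714416 0.18456815] 0.19074130374102874
```

View pics/s4z.png

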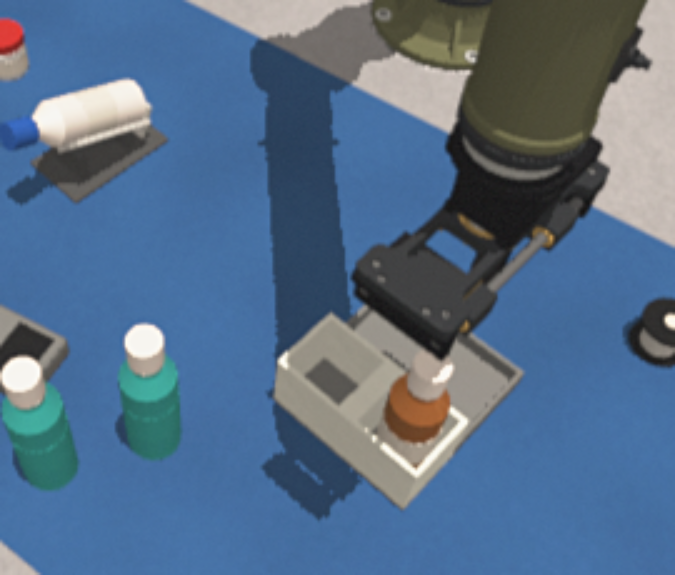

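Run:
```python
from h import *
R=Rn.from_euler('xyz',[-90,0,171.3],degrees=True)*Rn.from_euler('z',-30,degrees=True)
e=R.as_euler('xyz',degrees=True); print(e, R.apply([0,1,0]),R.apply([0,0,1]))
mv([.644,-.241,.25],e)
```

```text
[-90.  -30.  171.3] [-0.49424694  0.07563041 -0.8660254 ] [-1.51260820e-01 -9.88493887e-01  2.01227923e-16]
t 7.47 pos [0.6227 0.2883 0.2826] rot [-89.68   0.23 -97.04] grip 0.0599 F [ 0.07  1.01 -0.29]
shift [522.8  31.   85.9] turn [-24.02  89.38 -23.69] rows>= 12.726869493625436 13.342093515899178
```

Emit:
move_arm([
  [40, -5, 7, 0, 0, 0],
  [523, 20, 86, -24, 89.4, -23.7],
  [523, 20, 86, -24, 89.4, -23.7],
  [523, 20, 86, -24, 89.4, -23.7],
  [523, 20, 86, -24, 89.4, -23.7],
  [523, 20, 86, -24, 89.4, -23.7],
  [523, 20, 86, -24, 89.4, -23.7],
  [523, 20, 86, -24, 89.4, -23.7],
  [523, 20, 86, -24, 89.4, -23.7],
  [523, 20, 86, -24, 89.4, -23.7],
  [523, 20, 86, -24, 89.4, -23.7],
  [523, 20, 86, -24, 89.4, -23.7],
  [523, 31, 86, -24, 89.4, -23.7],
  [523, 31, 86, -24, 89.4, -23.7],
  [523, 31, 86, -24, 89.4, -23.7],
  [523, 31, 86, -24, 89.4, -23.7],
  [523, 31, 86, -24, 89.4, -23.7],
  [523, 31, 86, -24, 89.4, -23.7],
  [523, 31, 86, -24, 89.4, -23.7],
], claw=70)

```text
time_s: 9.05
tool_pos: [0.6382, -0.2405, 0.2423]
tool_rot: [-89.7, -29.9, 171.3]
force: [-0.2, 0.4, -0.5]
grip_width: 0.0697
```

Run:
```python
from h import *
from cell import *
print(env.get_obs()['qpos'])
mv([.595,-.2334,.103],[-90,-30,171.3])
p,d=read_camera("wrist"); cv2.imwrite("pics/w5.png",p[:,:,::-1])
```

```text
[  9.84944433  47.74759211  15.38161189  44.86537893  -4.27979088
 117.57587694 -76.30033959]
t 9.05 pos [ 0.6382 -0.2405  0.2423] rot [-89.69 -29.89 171.34] grip 0.0697 F [-0.2   0.4  -0.54]
shift [-31.5 142.6  -1.3] turn [-0.33  0.03 -0.11] rows>= 3.501507914953777 0.04877502382499364
```

View pics/w5.png

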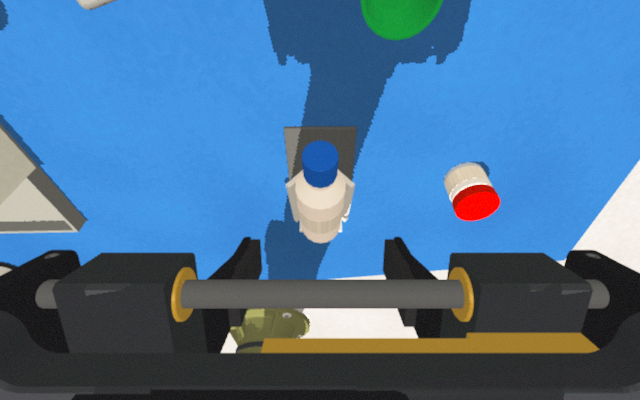

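Emit:
move_arm([
  [-31, 10, -1, 0, 0, 0],
  [-31, 40, -1, 0, 0, 0],
  [-31, 75, -1, 0, 0, 0],
  [-31, 105, -1, 0, 0, 0],
  [-31, 125, -1, 0, 0, 0],
  [-31, 137, -1, 0, 0, 0],
  [-31, 142, -1, 0, 0, 0],
  [-31, 142, -1, 0, 0, 0],
  [-31, 142, -1, 0, 0, 0],
  [-31, 142, -1, 0, 0, 0],
])

```text
time_s: 9.93
tool_pos: [0.596, -0.2348, 0.1056]
tool_rot: [-89.6, -29.7, 171.2]
force: [-0.2, -0.0, 1.2]
grip_width: 0.07
```

Run:
```python
from h import *
from cell import *
print(env.get_obs()['qpos'])
mv([.595,-.2334,.103],[-90,-30,171.3])
p,d=read_camera("wrist"); cv2.imwrite("pics/w6.png",p[:,:,::-1])
p,d=read_camera("scene"); cv2.imwrite("pics/s6.png",cv2.resize(p[60:260,130:380,::-1],None,fx=2.5,fy=2.5))
```

```text
[  8.37246938  45.16009673  14.74025222  64.87703149  -3.77956241
 100.07999282 -76.80905494]
t 9.93 pos [ 0.596  -0.2348  0.1056] rot [-89.61 -29.69 171.2 ] grip 0.07 F [-0.18 -0.03  1.24]
shift [-0.3  2.9 -1.2] turn [-0.34 -0.09 -0.31] rows>= 0.07492068526616746 0.06467123584806783
```

View pics/w6.png

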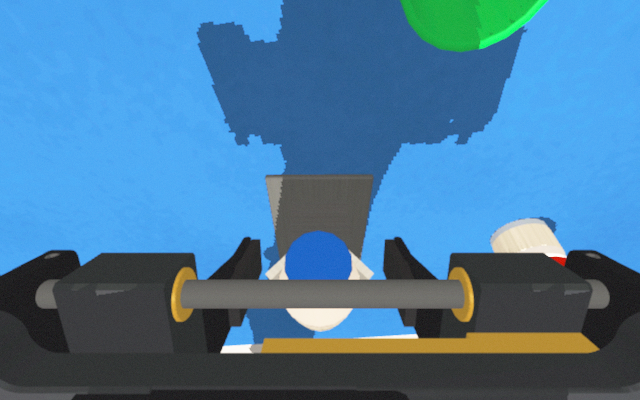

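View pics/s6.png

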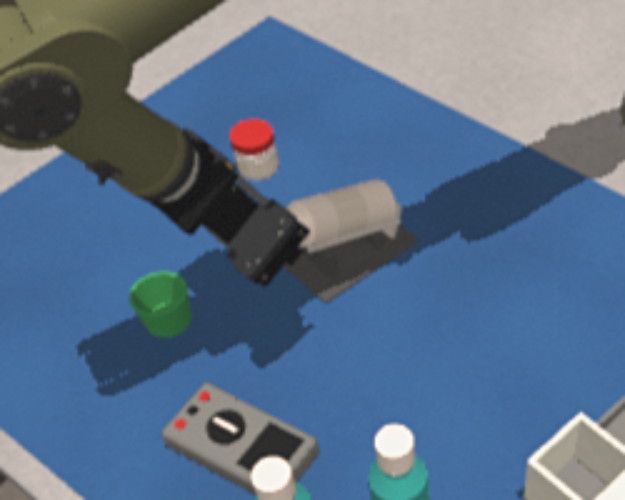

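Emit:
move_arm([
  [0, 1, 0, 0, 0, 0],
  [0, 1, 0, 0, 0, 0],
  [0, 1, 0, 0, 0, 0],
  [0, 1, 0, 0, 0, 0],
  [0, 1, 0, 0, 0, 0],
  [0, 1, 0, 0, 0, 0],
  [0, 1, 0, 0, 0, 0],
  [0, 1, 0, 0, 0, 0],
], claw=20, newtons=55)

```text
time_s: 10.7
tool_pos: [0.5945, -0.2338, 0.1038]
tool_rot: [-89.7, -29.8, 171.2]
force: [0.1, 1.3, 1.1]
grip_width: 0.0319
```

Run:
```python
from h import *
mv([.595,-.2334,.24],[-90,-30,171.3])
```

```text
t 10.7 pos [ 0.5945 -0.2338  0.1038] rot [-89.68 -29.84 171.2 ] grip 0.0319 F [0.06 1.25 1.14]
shift [  67.4 -118.3    0.2] turn [-0.27 -0.09 -0.16] rows>= 3.265908604445451 0.045289585969399915
```

Emit:
move_arm([
  [5, -9, 0, 0, 0, 0],
  [15, -26, 0, 0, 0, 0],
  [28, -48, 0, 0, 0, 0],
  [43, -74, 0, 0, 0, 0],
  [58, -100, 0, 0, 0, 0],
  [68, -117, 0, 0, 0, 0],
  [75, -130, 0, 0, 0, 0],
  [75, -130, 0, 0, 0, 0],
  [75, -130, 0, 0, 0, 0],
])

```text
time_s: 11.45
tool_pos: [0.5944, -0.2344, 0.2543]
tool_rot: [-89.5, -29.7, 171.1]
force: [-0.0, 0.2, -3.1]
grip_width: 0.0322
```

Run:
```python
from h import *
from cell import *
print(env.get_obs()['qpos'])
R=Rn.from_euler('xyz',[-90,0,171.3],degrees=True)*Rn.from_euler('z',40,degrees=True)
mv([.60,-.08,.28],R.as_euler('xyz',degrees=True))
p,d=read_camera("scene"); cv2.imwrite("pics/s7.png",cv2.resize(p[30:260,130:400,::-1],None,fx=2.5,fy=2.5))
```

```text
[  8.5545662   40.52549434  15.86574904  55.33879735  -2.9075924
 114.12535651 -75.9149542 ]
t 11.45 pos [ 0.5944 -0.2344  0.2543] rot [-89.52 -29.69 171.08] grip 0.0322 F [-0.    0.19 -3.08]
shift [  28.7  -14.5 -153.3] turn [-4.400e-01  6.000e-02  6.969e+01] rows>= 3.7565681610673765 9.733926613287293
```

View pics/s7.png

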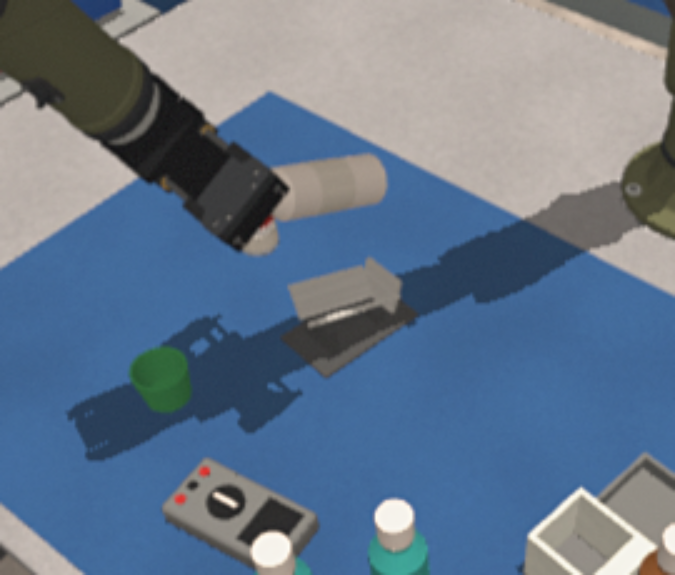

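Emit:
move_arm([
  [5, -3, -25, 0, 0, 5],
  [10, -6, -50, 0, 0, 12],
  [15, -9, -75, 0, 0, 19],
  [20, -11, -100, 0, 0, 26],
  [24, -13, -125, 0, 0, 33],
  [29, -15, -145, 0, 0, 40],
  [29, -15, -153, 0, 0, 47],
  [29, -15, -153, 0, 0, 54],
  [29, -15, -153, 0, 0, 60],
  [29, -15, -153, 0, 0, 66],
  [29, -15, -153, 0, 0, 69.7],
  [29, -15, -153, 0, 0, 69.7],
  [29, -15, -153, 0, 0, 69.7],
  [29, -15, -153, 0, 0, 69.7],
])

```text
time_s: 12.67
tool_pos: [0.5998, -0.08, 0.2799]
tool_rot: [-89.5, 39.7, 171.6]
force: [-0.5, 0.0, -1.0]
grip_width: 0.0321
```

```bash
cat > seeA.py <<'E'
from h import *
from cell import *
import sys
from scipy.optimize import least_squares
o=env.get_obs(); print(np.round(o['qpos'],1)); print(o['tool_pos'],o['tool_rot'],o['force'],o['grip_width'])
for n in sys.argv[2:]:
    p,d=read_camera(n); cv2.imwrite(f"pics/{sys.argv[1]}{n}.png",p[:,:,::-1])
    w=cloud(d,camera_info(n)); x,y,z=w[...,0],w[...,1],w[...,2]; im=p.astype(int)
    tp=o['tool_pos']
    m=(np.hypot(x-tp[0],y-tp[1])<.09)&(z>.01)&(z<tp[2]-.05)&(im.min(2)>90)&(im[...,0]>=im[...,2]-5)
    P=w[m]
    if len(P)<40: print(n,len(P)); continue
    zm=np.median(P[:,2])
    f=lambda q:np.hypot(P[:,0]-q[0]-q[2]*(P[:,2]-zm),P[:,1]-q[1]-q[3]*(P[:,2]-zm))-.027
    q=least_squares(f,[tp[0],tp[1],0,0],loss='soft_l1',f_scale=.002).x
    print(n,len(P),'zmin',P[:,2].min(),'xy@',zm,q[:2],'lean deg',np.degrees(np.arctan(q[2:])), 'xy at base(z=min)',q[:2]+q[2:]*(P[:,2].min()-zm))
E
python3 seeA.py a8 scene
```

```text
[  -5.3  -14.8    6.7  121.3   11.3   34.3 -103.8]
[ 0.59983267 -0.07998514  0.27991075] [-89.5066777   39.73801545 171.62838984] [-0.46509555  0.03983733 -1.01745014] 0.03205922298433441
scene 648 zmin 0.11673687324809125 xy@ 0.18003391861398962 [ 0.59369701 -0.08117522] lean deg [ 0.7553794  -0.14328563] xy at base(z=min) [ 0.59286246 -0.08101693]
```

View pics/a8scene.png

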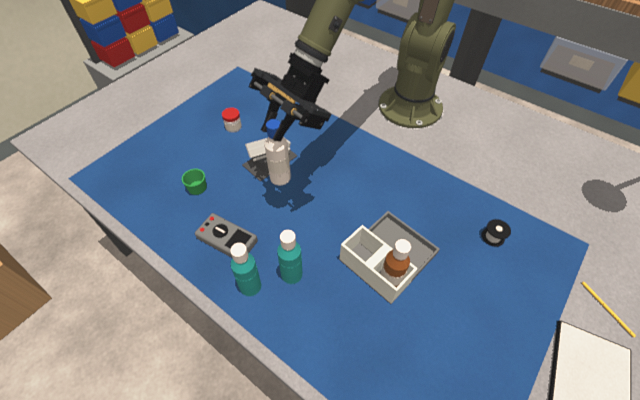

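Run:
```python
from h import *
mv([.635,-.085,.17],[-89.5,39.4,171.6])
mv([.635,-.085,.16],[-89.5,39.4,171.6])
```

```text
t 12.72 pos [ 0.6005 -0.08    0.2806] rot [-89.52  39.8  171.62] grip 0.032 F [-0.35 -0.54 -1.62]
shift [ 43.9 107.3  -0.9] turn [ 0.03  0.01 -0.4 ] rows>= 2.7802996018243014 0.056311018354597356
t 12.72 pos [ 0.6005 -0.08    0.2806] rot [-89.52  39.8  171.62] grip 0.032 F [-0.35 -0.54 -1.62]
shift [ 50.3 115.   -1. ] turn [ 0.03  0.01 -0.4 ] rows>= 3.0098414990514053 0.056311018354597356
```

Emit:
move_arm([
  [4, 10, 0, 0, 0, 0],
  [10, 25, 0, 0, 0, 0],
  [16, 40, 0, 0, 0, 0],
  [22, 55, 0, 0, 0, 0],
  [28, 70, -1, 0, 0, 0],
  [34, 83, -1, 0, 0, 0],
  [39, 95, -1, 0, 0, 0],
  [42, 103, -1, 0, 0, 0],
  [44, 107, -1, 0, 0, 0],
  [44, 107, -1, 0, 0, 0],
  [44, 107, -1, 0, 0, 0],
])

```text
time_s: 13.63
tool_pos: [0.6345, -0.0847, 0.1699]
tool_rot: [-89.5, 39.9, 171.6]
force: [0.2, 0.0, -2.2]
grip_width: 0.032
```

```bash
python3 seeA.py a9 scene
```

```text
[  -4.3   -3.3    7.2  125.3   13.5   18.8 -106.8]
[ 0.6345043  -0.08470203  0.16993637] [-89.51558143  39.85635886 171.64556567] [ 0.15882283  0.04421542 -2.19276255] 0.032040403098661435
scene 485 zmin 0.010271165514306417 xy@ 0.06967753570271638 [ 0.62832049 -0.08605944] lean deg [ 0.49554054 -0.08519947] xy at base(z=min) [ 0.62780668 -0.0859711 ]
```

Emit:
move_arm([
  [1.3, 1.5, 0, 0, 0, 0],
  [2.6, 3.1, 0, 0, 0, 0],
  [3.5, 4.2, 0, 0, 0, 0],
  [3.9, 4.6, 0, 0, 0, 0],
  [3.9, 4.6, 0, 0, 0, 0],
  [3.9, 4.6, 0, 0, 0, 0],
])

```text
time_s: 14.18
tool_pos: [0.6345, -0.0847, 0.1646]
tool_rot: [-89.5, 39.9, 171.6]
force: [0.6, 0.1, 0.6]
grip_width: 0.0319
```

Emit:
move_arm([
  [0.6, 0.8, 0, 0, 0, 0],
  [1.3, 1.5, 0, 0, 0, 0],
  [1.3, 1.5, 0, 0, 0, 0],
  [1.3, 1.5, 0, 0, 0, 0],
])

```text
time_s: 14.52
tool_pos: [0.636, -0.0848, 0.1648]
tool_rot: [-89.6, 40.2, 171.6]
force: [-1.3, 0.2, 6.2]
grip_width: 0.0317
```

Emit:
move_arm([
  [-0.6, -0.8, 0, 0, 0, 0],
  [-0.6, -0.8, 0, 0, 0, 0],
  [-0.6, -0.8, 0, 0, 0, 0],
  [-0.6, -0.8, 0, 0, 0, 0],
  [-0.6, -0.8, 0, 0, 0, 0],
  [-0.6, -0.8, 0, 0, 0, 0],
  [-0.6, -0.8, 0, 0, 0, 0],
], claw=70)

```text
time_s: 15.1
tool_pos: [0.6338, -0.0846, 0.1626]
tool_rot: [-89.5, 39.8, 171.6]
force: [0.9, 0.3, 0.4]
grip_width: 0.067
```

Emit:
move_arm([
  [0, -15, 0, 0, 0, 0],
  [0, -45, 0, 0, 0, 0],
  [0, -80, 0, 0, 0, 0],
  [0, -115, 0, 0, 0, 0],
  [0, -130, 0, 0, 0, 0],
  [0, -130, 0, 0, 0, 0],
])

```text
time_s: 15.6
tool_pos: [0.5696, -0.0741, 0.2587]
tool_rot: [-89.4, 39.5, 171.6]
force: [0.1, -1.3, 0.1]
grip_width: 0.07
```

Run:
```python
from h import *
from cell import *
for n in ["scene","top"]:
    p,d=read_camera(n); cv2.imwrite(f"pics/b{n}.png",p[:,:,::-1])
    w=cloud(d,camera_info(n)); x,y,z=w[...,0],w[...,1],w[...,2]
    im=p.astype(int)
    m=(np.hypot(x-.63,y+.085)<.05)&(z>.17)&(z<.2)&(im[...,2]>im[...,0]+50); P=w[m]
    print(n,len(P),(P.min(0)+P.max(0))/2,P.max(0)-P.min(0),np.median(P[:,2]))
print(env.get_obs()['qpos'])
mv([.632,-.086,.28],[-90,0,-97])
```

```text
scene 154 [ 0.62886678 -0.08404725  0.17992718] [0.03384799 0.03243062 0.01929002] 0.18564453566977077
top 123 [ 0.63015622 -0.08265533  0.18005991] [0.03067897 0.02968488 0.0194965 ] 0.18458768968736164
[ 13.5798252  -17.2211057   -9.74337658 125.54790379   1.93915176
  32.25249572 -96.75295529]
t 15.7 pos [ 0.5692 -0.075   0.2573] rot [-89.44  39.38 171.48] grip 0.0701 F [ 0.66  0.35 -0.85]
shift [-63.6  22.9   1.4] turn [-31.77 -87.75 -30.1 ] rows>= 1.6220567176145928 13.695466597487187
```

View pics/bscene.png

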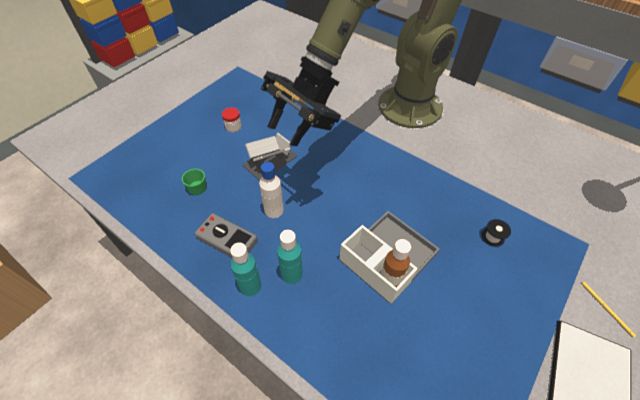

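Run:
```python
from h import *
mv([.6295,-.0835,.285],[-90,0,-97])
```

```text
t 15.7 pos [ 0.5692 -0.075   0.2573] rot [-89.44  39.38 171.48] grip 0.0701 F [ 0.66  0.35 -0.85]
shift [-64.6  17.2  -0.7] turn [-31.77 -87.75 -30.1 ] rows>= 1.6034572697564977 13.695466597487187
```

Emit:
move_arm([
  [-20, 5, -0.7, -2.3, -6.3, -2.1],
  [-40, 10, -0.7, -4.6, -12.6, -4.3],
  [-64.6, 17.2, -0.7, -31.8, -87.8, -30.1],
  [-64.6, 17.2, -0.7, -31.8, -87.8, -30.1],
  [-64.6, 17.2, -0.7, -31.8, -87.8, -30.1],
  [-64.6, 17.2, -0.7, -31.8, -87.8, -30.1],
  [-64.6, 17.2, -0.7, -31.8, -87.8, -30.1],
  [-64.6, 17.2, -0.7, -31.8, -87.8, -30.1],
  [-64.6, 17.2, -0.7, -31.8, -87.8, -30.1],
  [-64.6, 17.2, -0.7, -31.8, -87.8, -30.1],
  [-64.6, 17.2, -0.7, -31.8, -87.8, -30.1],
  [-64.6, 17.2, -0.7, -31.8, -87.8, -30.1],
  [-64.6, 17.2, -0.7, -31.8, -87.8, -30.1],
  [-64.6, 17.2, -0.7, -31.8, -87.8, -30.1],
  [-64.6, 17.2, -0.7, -31.8, -87.8, -30.1],
  [-64.6, 17.2, -0.7, -31.8, -87.8, -30.1],
  [-64.6, 17.2, -0.7, -31.8, -87.8, -30.1],
  [-64.6, 17.2, -0.7, -31.8, -87.8, -30.1],
], newtons=30)

```text
time_s: 17.2
tool_pos: [0.6289, -0.0822, 0.2841]
tool_rot: [-90.1, -0.0, -96.9]
force: [-0.1, 0.1, -0.2]
grip_width: 0.0702
```

Run:
```python
from h import *
mv([.6295,-.0835,.165],[-90,0,-97])
```

```text
t 17.2 pos [ 0.6289 -0.0822  0.2841] rot [-9.007e+01 -2.000e-02 -9.691e+01] grip 0.0702 F [-0.09  0.1  -0.24]
shift [  1.1 119.1   0.9] turn [0.07 0.09 0.02] rows>= 2.8561182667280622 0.016212026926080737
```

Emit:
move_arm([
  [0, 30, 0, 0, 0, 0],
  [0, 65, 0, 0, 0, 0],
  [0, 95, 0, 0, 0, 0],
  [0, 112, 0, 0, 0, 0],
  [0, 119, 0, 0, 0, 0],
  [0, 119, 0, 0, 0, 0],
  [0, 119, 0, 0, 0, 0],
])

```text
time_s: 17.78
tool_pos: [0.6295, -0.0821, 0.1665]
tool_rot: [-90.0, 0.0, -96.8]
force: [0.5, -0.4, 0.8]
grip_width: 0.07
```

Emit:
move_arm([
  [0, 0, 0, 0, 0, 0],
  [0, 0, 0, 0, 0, 0],
  [0, 0, 0, 0, 0, 0],
  [0, 0, 0, 0, 0, 0],
  [0, 0, 0, 0, 0, 0],
  [0, 0, 0, 0, 0, 0],
  [0, 0, 0, 0, 0, 0],
], claw=20)

```text
time_s: 18.37
tool_pos: [0.6291, -0.0815, 0.1654]
tool_rot: [-90.1, 0.0, -96.8]
force: [-0.6, 0.5, 1.4]
grip_width: 0.0326
```

Emit:
move_arm([
  [0, -10, 0, 0, 0, 0],
  [0, -40, 0, 0, 0, 0],
  [0, -75, 0, 0, 0, 0],
  [0, -105, 0, 0, 0, 0],
  [0, -115, 0, 0, 0, 0],
  [0, -115, 0, 0, 0, 0],
  [0, -115, 0, 0, 0, 0],
])

```text
time_s: 18.95
tool_pos: [0.629, -0.0816, 0.2797]
tool_rot: [-90.1, 0.0, -96.8]
force: [-0.9, 0.2, -2.6]
grip_width: 0.032
```

Run:
```python
from h import *
mv([.6104,.1953,.28],[-90,0,-97])
```

```text
t 18.95 pos [ 0.629  -0.0816  0.2797] rot [-9.011e+01  3.000e-02 -9.677e+01] grip 0.032 F [-0.92  0.17 -2.58]
shift [-272.7   -0.   -51.1] turn [ 0.11  0.23 -0.03] rows>= 6.654570219088964 0.0365065973683605
```

Emit:
move_arm([
  [-25, 0, -5, 0, 0, 0],
  [-60, 0, -11, 0, 0, 0],
  [-100, 0, -19, 0, 0, 0],
  [-140, 0, -26, 0, 0, 0],
  [-180, 0, -34, 0, 0, 0],
  [-215, 0, -40, 0, 0, 0],
  [-245, 0, -46, 0, 0, 0],
  [-265, 0, -50, 0, 0, 0],
  [-273, 0, -51, 0, 0, 0],
  [-273, 0, -51, 0, 0, 0],
  [-273, 0, -51, 0, 0, 0],
  [-273, 0, -51, 0, 0, 0],
  [-273, 0, -51, 0, 0, 0],
])

```text
time_s: 20.03
tool_pos: [0.6114, 0.1925, 0.2802]
tool_rot: [-90.1, -0.1, -97.0]
force: [1.3, -0.1, -1.9]
grip_width: 0.0325
```

```bash
python3 seeA.py c1 scene; python3 -c "
import cv2;im=cv2.imread('pics/c1scene.png');cv2.imwrite('pics/c1z.png',cv2.resize(im[100:330,230:500],None,fx=2.5,fy=2.5))"
```

```text
[-14.3  16.6  -7.1  80.2   2.   83.4 -28.3]
[0.6114412  0.19253853 0.28017435] [-9.00873739e+01 -5.34060309e-02 -9.69876440e+01] [ 1.32753828 -0.09071702 -1.92867569] 0.03250262695773865
scene 2066 zmin 0.010026516596476059 xy@ 0.08097245773570316 [0.62144589 0.21087363] lean deg [-5.38346637 -9.43948067] xy at base(z=min) [0.6281316  0.22266889]
```

View pics/c1z.png

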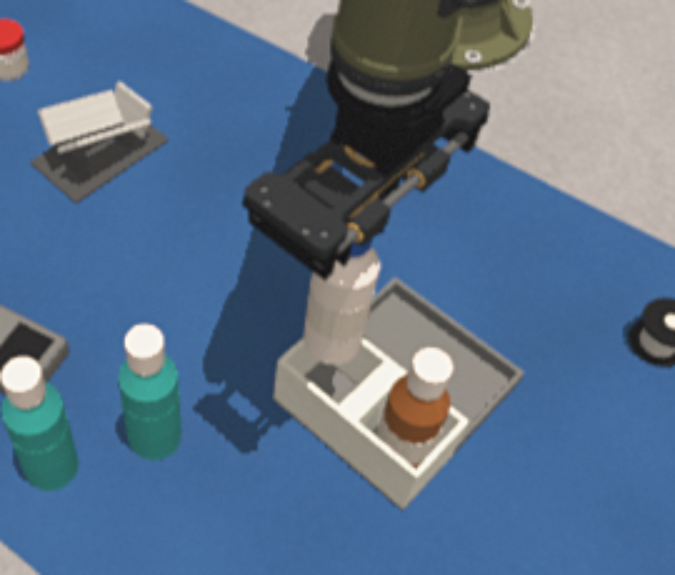

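```bash
sed -i 's/(z>.01)/(z>float(__import__("os").environ.get("ZL",".01")))/' seeA.py; ZL=.1 python3 seeA.py c2 scene; ZL=.1 python3 seeA.py c2 top
```

```text
[-14.3  16.6  -7.1  80.2   2.   83.4 -28.3]
[0.61139213 0.19298233 0.28044702] [-9.00739408e+01 -2.12409608e-02 -9.69679282e+01] [ 0.54390751  0.21570299 -1.78405043] 0.032310374560914144
scene 755 zmin 0.11461066787641218 xy@ 0.1829254214039605 [0.61044136 0.18969788] lean deg [0.19760992 0.28992972] xy at base(z=min) [0.61020574 0.18935219]
[-14.3  16.6  -7.1  80.2   2.   83.4 -28.3]
[0.61131069 0.19350965 0.28058819] [-9.00672823e+01  7.03185241e-04 -9.69292553e+01] [-1.0208556  -0.22554606 -1.93939041] 0.0323781149159237
top 56 zmin 0.11896673386242772 xy@ 0.17435298427018328 [0.61362154 0.19155994] lean deg [-0.19514488 -0.07240379] xy at base(z=min) [0.61381018 0.19162993]
```

Emit:
move_arm([
  [-3.5, 0, -1.5, 0, 0, 0],
  [-3.5, 10, -1.5, 0, 0, 0],
  [-3.5, 25, -1.5, 0, 0, 0],
  [-3.5, 40, -1.5, 0, 0, 0],
  [-3.5, 55, -1.5, 0, 0, 0],
  [-3.5, 70, -1.5, 0, 0, 0],
  [-3.5, 82, -1.5, 0, 0, 0],
  [-3.5, 92, -1.5, 0, 0, 0],
  [-3.5, 99, -1.5, 0, 0, 0],
  [-3.5, 103, -1.5, 0, 0, 0],
  [-3.5, 105, -1.5, 0, 0, 0],
  [-3.5, 105, -1.5, 0, 0, 0],
  [-3.5, 105, -1.5, 0, 0, 0],
])

```text
time_s: 21.27
tool_pos: [0.61, 0.1994, 0.1762]
tool_rot: [-90.0, 0.1, -96.8]
force: [-0.2, -0.4, -2.9]
grip_width: 0.0324
```

Emit:
move_arm([
  [0, 1, 0, 0, 0, 0],
  [0, 2, 0, 0, 0, 0],
  [0, 3, 0, 0, 0, 0],
  [0, 4, 0, 0, 0, 0],
  [0, 4, 0, 0, 0, 0],
  [0, 4, 0, 0, 0, 0],
])

```text
time_s: 21.77
tool_pos: [0.6095, 0.1992, 0.1715]
tool_rot: [-90.1, 0.0, -96.8]
force: [-1.1, 0.3, -1.3]
grip_width: 0.0325
```

Emit:
move_arm([
  [0, 1, 0, 0, 0, 0],
  [0, 2, 0, 0, 0, 0],
  [0, 2, 0, 0, 0, 0],
  [0, 2, 0, 0, 0, 0],
])

```text
time_s: 22.1
tool_pos: [0.6099, 0.1995, 0.1704]
tool_rot: [-90.0, 0.1, -96.8]
force: [-0.2, 0.2, 3.1]
grip_width: 0.0321
```

Emit:
move_arm([
  [0, 0, 0, 0, 0, 0],
  [0, 0, 0, 0, 0, 0],
  [0, 0, 0, 0, 0, 0],
  [0, 0, 0, 0, 0, 0],
  [0, 0, 0, 0, 0, 0],
], claw=60)

```text
time_s: 22.52
tool_pos: [0.6096, 0.1992, 0.1693]
tool_rot: [-90.1, 0.0, -96.8]
force: [0.1, -0.1, 0.7]
grip_width: 0.056
```

Emit:
move_arm([
  [0, -15, 0, 0, 0, 0],
  [0, -45, 0, 0, 0, 0],
  [0, -80, 0, 0, 0, 0],
  [0, -110, 0, 0, 0, 0],
  [0, -110, 0, 0, 0, 0],
  [0, -110, 0, 0, 0, 0],
])

```text
time_s: 23.02
tool_pos: [0.6108, 0.1996, 0.2821]
tool_rot: [-89.8, 0.2, -96.8]
force: [0.2, 0.1, -0.9]
grip_width: 0.0596
```

Run:
```python
from h import *
from cell import *
n="scene"
p,d=read_camera(n); cv2.imwrite("pics/d1z.png",cv2.resize(p[100:330,200:500,::-1],None,fx=2.5,fy=2.5))
w=cloud(d,camera_info(n)); x,y,z=w[...,0],w[...,1],w[...,2]; im=p.astype(int)
for c in [(.62,.285),(.61,.196)]:
    m=(np.hypot(x-c[0],y-c[1])<.035)&(z>.175)&(z<.2); P=w[m]
    print(len(P),(P.min(0)+P.max(0))/2,np.median(P[:,2]))
mv([.4567,-.418,.28],[-90,0,-97])
p,d=read_camera("top");w=cloud(d,camera_info("top")); x,y,z=w[...,0],w[...,1],w[...,2]
m=(np.hypot(x-.456,y+.418)<.05)&(z>.053)&(z<.075); P=w[m]; print((P.min(0)+P.max(0))/2)
```

```text
227 [0.62291966 0.28697582 0.1846922 ] 0.19082463442904196
207 [0.6098608  0.19564138 0.18462999] 0.19095835049800988
t 23.07 pos [0.6099 0.1992 0.2799] rot [-9.003e+01  5.000e-02 -9.677e+01] grip 0.06 F [-0.09 -0.06 -0.86]
shift [631.   -0.7 -79.4] turn [ 0.03  0.23 -0.05] rows>= 15.250702007658584 0.0337428363845621
[ 0.45841155 -0.41693327  0.06084711]
```

View pics/d1z.png

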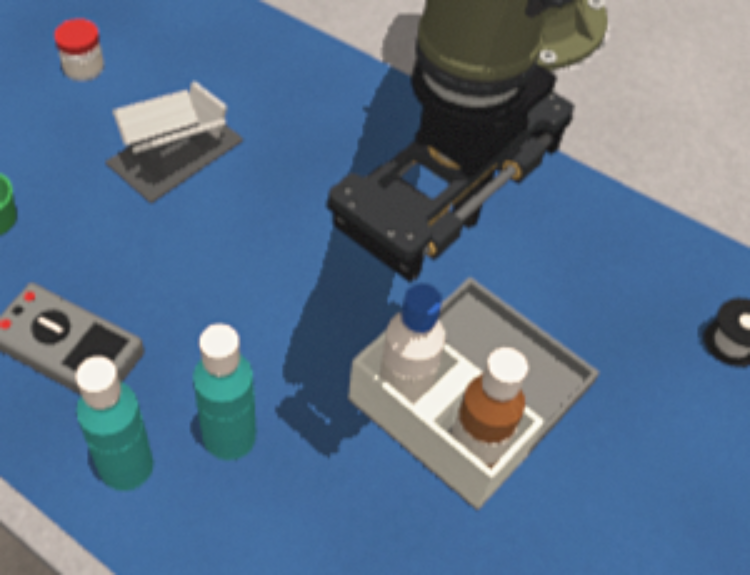

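Emit:
move_arm([
  [30, -5, -4, 0, 0, 0],
  [631, -1, -79, 0, 0, 0],
  [631, -1, -79, 0, 0, 0],
  [631, -1, -79, 0, 0, 0],
  [631, -1, -79, 0, 0, 0],
  [631, -1, -79, 0, 0, 0],
  [631, -1, -79, 0, 0, 0],
  [631, -1, -79, 0, 0, 0],
  [631, -1, -79, 0, 0, 0],
  [631, -1, -79, 0, 0, 0],
  [631, -1, -79, 0, 0, 0],
  [631, -1, -79, 0, 0, 0],
  [631, -1, -79, 0, 0, 0],
  [631, -1, -79, 0, 0, 0],
  [631, -1, -79, 0, 0, 0],
  [631, -1, -79, 0, 0, 0],
  [631, -1, -79, 0, 0, 0],
  [631, -1, -79, 0, 0, 0],
  [631, -1, -79, 0, 0, 0],
  [631, -1, -79, 0, 0, 0],
], claw=87)

```text
time_s: 24.78
tool_pos: [0.4579, -0.416, 0.2794]
tool_rot: [-90.1, 0.1, -96.6]
force: [-0.7, -0.2, 0.3]
grip_width: 0.087
```

Run:
```python
from h import *
from cell import *
mv([.4573,-.4175,.044],[-90,0,-97])
print(env.get_obs()['qpos'])
```

```text
t 24.78 pos [ 0.4579 -0.416   0.2794] rot [-90.13   0.13 -96.6 ] grip 0.087 F [-0.67 -0.18  0.32]
shift [2.100e+00 2.354e+02 1.000e-01] turn [ 0.13  0.4  -0.13] rows>= 5.645755920863397 0.061256810810382506
[24.65683876 13.83323643 18.45133687 84.4252075  -4.40929988 82.63170529
 36.58587676]
```

Emit:
move_arm([
  [1, 35, 0, 0, 0, 0],
  [1, 70, 0, 0, 0, 0],
  [1, 105, 0, 0, 0, 0],
  [1, 140, 0, 0, 0, 0],
  [1, 170, 0, 0, 0, 0],
  [1, 200, 0, 0, 0, 0],
  [1, 220, 0, 0, 0, 0],
  [1, 232, 0, 0, 0, 0],
  [1, 235, 0, 0, 0, 0],
  [1, 235, 0, 0, 0, 0],
  [1, 235, 0, 0, 0, 0],
])

```text
time_s: 25.7
tool_pos: [0.4577, -0.4192, 0.0468]
tool_rot: [-90.0, -0.0, -96.7]
force: [0.9, 0.6, -0.2]
grip_width: 0.087
```

Emit:
move_arm([
  [0, 0, 0, 0, 0, 0],
  [0, 0, 0, 0, 0, 0],
  [0, 0, 0, 0, 0, 0],
  [0, 0, 0, 0, 0, 0],
  [0, 0, 0, 0, 0, 0],
  [0, 0, 0, 0, 0, 0],
], claw=40)

```text
time_s: 26.2
tool_pos: [0.4564, -0.419, 0.0455]
tool_rot: [-90.1, 0.0, -96.8]
force: [0.2, -0.3, 2.9]
grip_width: 0.0554
```

Emit:
move_arm([
  [0, -10, 0, 0, 0, 0],
  [0, -40, 0, 0, 0, 0],
  [0, -75, 0, 0, 0, 0],
  [0, -110, 0, 0, 0, 0],
  [0, -145, 0, 0, 0, 0],
  [0, -165, 0, 0, 0, 0],
  [0, -175, 0, 0, 0, 0],
  [0, -175, 0, 0, 0, 0],
])

```text
time_s: 26.87
tool_pos: [0.4577, -0.42, 0.2234]
tool_rot: [-89.8, -0.1, -96.8]
force: [0.3, -0.6, -1.3]
grip_width: 0.055
```

Run:
```python
from h import *
from cell import *
mv([.50,.25,.225],[-90,0,-7.1])
p,d=read_camera("scene"); cv2.imwrite("pics/e1z.png",cv2.resize(p[30:230,130:400,::-1],None,fx=2.5,fy=2.5))
```

```text
t 26.87 pos [ 0.4577 -0.42    0.2234] rot [-89.83  -0.1  -96.77] grip 0.055 F [ 0.34 -0.58 -1.25]
shift [-670.3   -2.9  -37. ] turn [-5.000e-02 -8.967e+01  2.100e-01] rows>= 16.099370263685266 12.52400157451645
```

View pics/e1z.png

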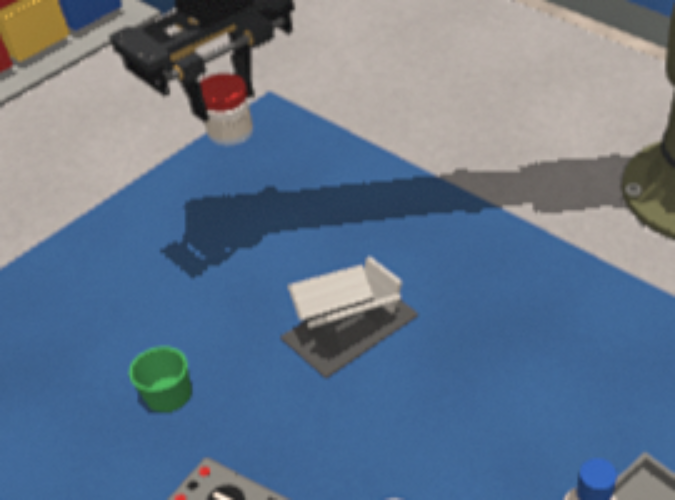

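Emit:
move_arm([
  [-25, -3, -1, 0, 0, 0],
  [-60, -3, -3, 0, -5, 0],
  [-100, -3, -6, 0, -12, 0],
  [-140, -3, -8, 0, -19, 0],
  [-180, -3, -10, 0, -26, 0],
  [-220, -3, -12, 0, -33, 0],
  [-260, -3, -14, 0, -40, 0],
  [-300, -3, -17, 0, -47, 0],
  [-340, -3, -19, 0, -54, 0],
  [-380, -3, -21, 0, -61, 0],
  [-420, -3, -23, 0, -68, 0],
  [-460, -3, -25, 0, -75, 0],
  [-500, -3, -28, 0, -82, 0],
  [-540, -3, -30, 0, -89.7, 0],
  [-580, -3, -32, 0, -89.7, 0],
  [-615, -3, -34, 0, -89.7, 0],
  [-645, -3, -36, 0, -89.7, 0],
  [-665, -3, -37, 0, -89.7, 0],
  [-670, -3, -37, 0, -89.7, 0],
  [-670, -3, -37, 0, -89.7, 0],
])

```text
time_s: 28.58
tool_pos: [0.4973, 0.252, 0.2211]
tool_rot: [-90.1, 0.3, -6.9]
force: [0.0, 0.0, -1.0]
grip_width: 0.0549
```

Emit:
move_arm([
  [0, 0, 0, 0, 0, 0],
  [0, 0, 0, 0, 0, 0],
  [0, 0, 0, 0, 0, 0],
])

```text
time_s: 28.83
tool_pos: [0.4992, 0.2485, 0.2233]
tool_rot: [-90.0, 0.1, -7.2]
force: [0.6, 0.2, -1.5]
grip_width: 0.0553
```

Run:
```python
from h import *
from cell import *
mv([.507,.2535,.055],[-90,0,-7.1])
print(env.get_obs()['qpos'])
p,d=read_camera("scene"); cv2.imwrite("pics/e2z.png",cv2.resize(p[50:330,200:500,::-1],None,fx=2,fy=2))
```

```text
t 28.83 pos [0.4992 0.2485 0.2233] rot [-90.03   0.11  -7.23] grip 0.0553 F [ 0.56  0.22 -1.48]
shift [  7.4 168.3   6. ] turn [ 0.03 -0.13 -0.11] rows>= 4.042112358996134 0.023691089252587196
[-13.73243239   8.38738017 -16.99624861  96.76287741   2.48585653
  75.33067462  51.58195802]
```

View pics/e2z.png

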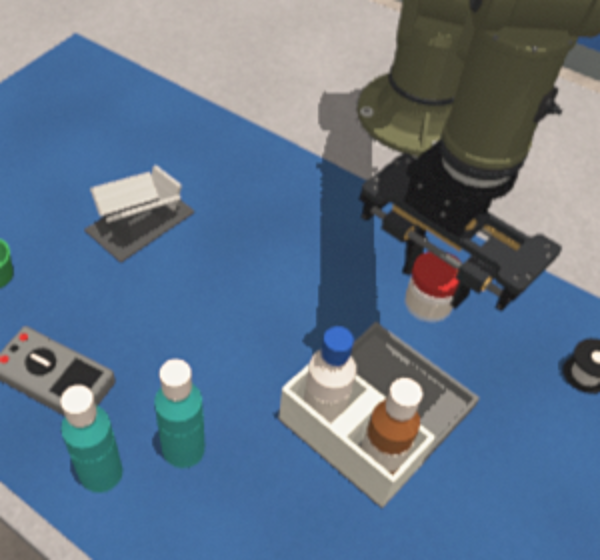

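Emit:
move_arm([
  [3, 10, 3, 0, 0, 0],
  [7, 25, 6, 0, 0, 0],
  [7, 45, 6, 0, 0, 0],
  [7, 65, 6, 0, 0, 0],
  [7, 85, 6, 0, 0, 0],
  [7, 105, 6, 0, 0, 0],
  [7, 123, 6, 0, 0, 0],
  [7, 138, 6, 0, 0, 0],
  [7, 150, 6, 0, 0, 0],
  [7, 158, 6, 0, 0, 0],
  [7, 164, 6, 0, 0, 0],
  [7, 167, 6, 0, 0, 0],
  [7, 167, 6, 0, 0, 0],
  [7, 167, 6, 0, 0, 0],
])

```text
time_s: 30.05
tool_pos: [0.5068, 0.2561, 0.0573]
tool_rot: [-89.9, 0.0, -7.1]
force: [-0.1, -0.2, -1.0]
grip_width: 0.0551
```

Emit:
move_arm([
  [0, 1, 0, 0, 0, 0],
  [0, 2, 0, 0, 0, 0],
  [0, 3, 0, 0, 0, 0],
  [0, 4, 0, 0, 0, 0],
  [0, 4, 0, 0, 0, 0],
  [0, 4, 0, 0, 0, 0],
])

```text
time_s: 30.55
tool_pos: [0.5063, 0.2558, 0.0527]
tool_rot: [-90.0, 0.1, -7.1]
force: [-0.2, -0.1, -1.1]
grip_width: 0.0551
```

Emit:
move_arm([
  [0, 1, 0, 0, 0, 0],
  [0, 2, 0, 0, 0, 0],
  [0, 3, 0, 0, 0, 0],
  [0, 3, 0, 0, 0, 0],
  [0, 3, 0, 0, 0, 0],
])

```text
time_s: 30.97
tool_pos: [0.5065, 0.2559, 0.0505]
tool_rot: [-90.0, 0.1, -7.1]
force: [-1.9, -1.4, 5.2]
grip_width: 0.0552
```

Contact with the tray floor at the expected height, so I release and retreat.

Emit:
move_arm([
  [0, 0, 0, 0, 0, 0],
  [0, 0, 0, 0, 0, 0],
  [0, 0, 0, 0, 0, 0],
  [0, 0, 0, 0, 0, 0],
  [0, 0, 0, 0, 0, 0],
  [0, 0, 0, 0, 0, 0],
], claw=80)

```text
time_s: 31.47
tool_pos: [0.5064, 0.2558, 0.0496]
tool_rot: [-90.0, 0.1, -7.1]
force: [-0.6, 1.0, 0.4]
grip_width: 0.0786
```

Emit:
move_arm([
  [0, -15, 0, 0, 0, 0],
  [0, -45, 0, 0, 0, 0],
  [0, -80, 0, 0, 0, 0],
  [0, -115, 0, 0, 0, 0],
  [0, -150, 0, 0, 0, 0],
  [0, -180, 0, 0, 0, 0],
  [0, -200, 0, 0, 0, 0],
  [-60, -230, 0, 0, 0, 0],
  [-60, -230, 0, 0, 0, 0],
  [-60, -230, 0, 0, 0, 0],
  [-60, -230, 0, 0, 0, 0],
])

```text
time_s: 32.38
tool_pos: [0.4468, 0.2638, 0.2811]
tool_rot: [-89.9, -0.1, -7.0]
force: [0.1, -0.0, -0.0]
grip_width: 0.0795
```

Run:
```python
from h import *
from cell import *
for n in ["scene","top"]:
    p,d=read_camera(n); cv2.imwrite(f"pics/f{n}.png",p[:,:,::-1])
    w=cloud(d,camera_info(n)); x,y,z=w[...,0],w[...,1],w[...,2]
    for c,r,lo,hi in [((.62,.287),.035,.175,.2),((.61,.196),.035,.175,.2),((.507,.254),.045,.055,.08)]:
        m=(np.hypot(x-c[0],y-c[1])<r)&(z>lo)&(z<hi); P=w[m]
        if len(P): print(n,len(P),(P.min(0)+P.max(0))/2,np.median(P[:,2]))
mv([0.45,.25,.28],[-90,0,-7.1])
```

```text
scene 227 [0.62292147 0.28685778 0.1854692 ] 0.1907942359604877
scene 205 [0.60916487 0.19604694 0.18508451] 0.1910146678623096
scene 348 [0.50581331 0.25395986 0.06286549] 0.0664904987526393
top 136 [0.62465715 0.28718344 0.18530279] 0.18960869568574953
top 127 [0.61049897 0.1971237  0.18553009] 0.18947202349346934
top 163 [0.51839549 0.25476406 0.06279162] 0.06431981743587287
t 32.48 pos [0.4477 0.2624 0.2793] rot [-9.00e+01  7.00e-02 -7.11e+00] grip 0.0798 F [ 0.22  0.34 -0.28]
shift [  3.8  -0.7 -12. ] turn [ 0.   -0.01 -0.07] rows>= 0.30297017330602505 0.010104732466049208
```

View pics/fscene.png

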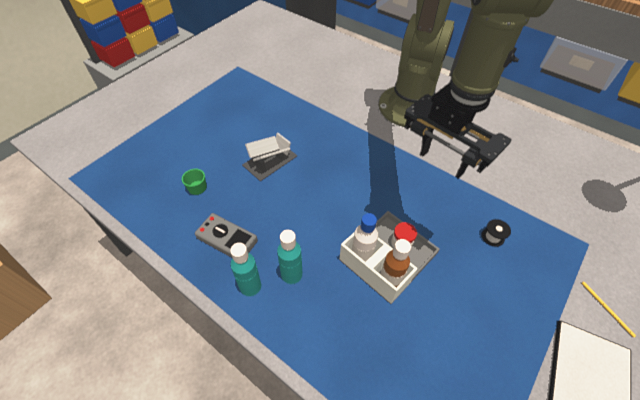

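The final scene picture shows the white bottle (blue cap at 368,222) and the amber bottle (400,250) upright in the wells. The jar (404,232) stands in the tray, and the hand is clear. Bystanders look unmoved, so I hand in.

```bash
python3 -c "
from cell import job; print(job.sign_off())"
```

```text
the job is handed in; nothing more can be done
None
```

The caddy is loaded and the job is handed in, at about 32.5 s of the 72 s allowed; sign-off gives no verdict.

- **Amber bottle:** I loaded it first, into the left well. It touched down about 5 mm higher than I expected and pressed the floor with about 16 N before I let go. It sits on the floor now.
- **White bottle:** I took it from the cradle by its cap and stood it on the open mat at about (0.63, -0.08) m. I let go and saw it standing by itself, then loaded it into the right well.
- **Jar:** It went last, lowered into the front tray until it touched the floor.

**Last checks:** Both cap tops were at 0.190–0.191 m and the jar lid at 0.064–0.066 m, as they should be when standing on the 5 mm floor. The bottles measured about 2–3 mm from the well centres in the scene camera. The scene and top cameras differed by about 2 mm throughout. They differed by about 13 mm on the jar's x, which I put down to the hand or a bottle partly hiding the lid in the top view; I did not check that picture.

The meter, cup and spool look unmoved in the picture, but I did not measure them again.

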